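Line up the green paints by shade

ROBOT

A 6-joint arm with a two-finger parallel gripper is mounted at the origin on the work surface. World frame = base frame: x ahead of the robot, y to its left, z up, the work surface at z = 0. Lengths are in m, angles in rad, forces in N, time in s.
With the tool pointing down it reaches from about 0.225 to 0.875 m from the base axis. Payload 3.4 kg.
Tool frame: the origin (TCP) lies at the very end of the fingers, on their centre line; the grasp point (between the pads) lies 19 mm behind it; z points along the fingers, y is the line along which they close (so a half turn about z gives the same grasp; the last joint's range is limited). The gripper opens to 85 mm and grips with 20 to 120 N. Pads are 22 mm wide; open, the fingers measure 114 mm over their backs; the gripper's body (76 mm by 85 mm) begins 54 mm behind the grasp point. The pads swing forward as they close: fully open they stand 13 mm farther back than shut.
Start: joints at [1.22, 0.276, 1.505, -0, 1.361, -0.121], TCP at [0.131, 0.56, 0.231] pointing down, gripper open.
Joint ranges: [-2.89, 2.89], [-0.75, 2.08], [0.22, 2.7], [-1.18, 4.32], [0.11, 2.71], [-2.7, 2.7]. Speed limits (rad/s): [2.57, 2.57, 3.14, 3.14, 3.14, 3.14].

INTERFACE

Orientations are given as a unit quaternion [w, x, y, z].
In Python, from rig import readout, vision, manip gives the robot as it stands.
- The arm moves only by the shell command python3 -m handwheel 'ROWS' [FORCE]. ROWS is JSON, a list of rows, each a list of 3 entries, a list of its own where there are three numbers: the shift along the tool's x, y, z in mm, then the turn, a rotation vector about the tool's x, y, z in units of 6 degrees (1.0 is 6 degrees), then the closure, from -1 (fully open) to 1 (shut), so that 0 is half open. A call has 1 to 20 rows; each row shifts and turns the commanded pose from where the row before left it, along the tool's axes as they then stand; what a row does not reach is not made up. A row lasts 1/8 s, in which the tool goes at most 62.5 mm and 10.7 degrees, less where a joint would pass 70% of its speed; a pose out of reach is approached as far as the arm can. A call is refused whole if a number of a shift passes 62.5 or a number of a turn 1, either way. A call with a gripper value outside its range is refused whole. The fingers move at their own pace and stop on an object; FORCE is the grip in N (left out, the last holds). Time passes only in rows, so rows that do not move let the fingers close. It gives the time, the measured TCP pose, the force, the opening and the grip force at its end, in the units of the state.
- readout.get_state(): the state, without advancing time (a new reading comes with each control period).
- vision.get_image(name): name is "scene" or "side" or "wrist"; returns the picture (400x640x3 uint8, blue, green, red); there is no depth.
- vision.camera_params(name): a dict with "intrinsics" (3x3 intrinsics, pixels), "rvec" (rotation vector, rad) and "tvec" (3), from world to camera coordinates, as OpenCV has them; the wrist camera has in their place "hand_eye" (4x4, takes a point from camera to tool coordinates, whose origin is the TCP and whose axes are the flange's). Camera axes: x right, y down, z forward; pixel columns grow to the right and rows downward; lengths in m; the calibration is good to about 2 mm. A picture is of the moment at which its call begins: read the wrist's pose just before it. camera_params takes no time and is no camera call.
- manip.sign_off(): hands the job in; it is judged then, once.
The state is a dict: "clock": time; "qpos": joint angles; "qd": joint speeds; "effort": joint torques, N m; "position": TCP position; "ee_rot": TCP orientation; "contact_force": force on the tool from outside, world axes, zero at the start; "moment": the same for the moment, N m; "width": finger opening in m; "gripper_force": force on a finger pad.
Only numpy, scipy, OpenCV 4.12 (cv2) and the standard library are available. Lean on these libraries where they do the work, as an engineer would, in place of code of your own. Each camera call takes 0.05 s, during which the arm holds its last target. There are 200 camera calls.

TASK

Line the four green paint bottles up on the blue strip in order of shade, one standing upright in the middle of each yellow mark: the palest on the mark next to the white end block, then ever darker, to the darkest on the mark at the other end. Let go of them all, and do not knock over or shift the cup with the blue lid.

Things in the scene. Friction and masses are not known exactly. Their poses are not given: they have to be found in the camera images.
- bottle_pale: Loose round paint dropper bottle, the palest, a whitish mint green (1st), cap and body in that one shade. 34 mm diameter, straight from its foot up to 60 mm, then a narrow pointed cap (21 mm wide or less) up to 88 mm. About 50 g. Stands upright at the start; origin at the centre of its underside, z up its axis. Grip it from above across the straight body.
- bottle_light: Loose round paint dropper bottle, light leaf green (2nd palest), cap and body in that one shade. 34 mm diameter, straight from its foot up to 60 mm, then a narrow pointed cap (21 mm wide or less) up to 88 mm. About 50 g. Stands upright at the start; origin at the centre of its underside, z up its axis. Grip it from above across the straight body.
- bottle_mid: Loose round paint dropper bottle, strong mid green (3rd), cap and body in that one shade. 34 mm diameter, straight from its foot up to 60 mm, then a narrow pointed cap (21 mm wide or less) up to 88 mm. About 50 g. Stands upright at the start; origin at the centre of its underside, z up its axis. Grip it from above across the straight body.
- bottle_dark: Loose round paint dropper bottle, darkest, nearly black bottle green (4th), cap and body in that one shade. 34 mm diameter, straight from its foot up to 60 mm, then a narrow pointed cap (21 mm wide or less) up to 88 mm. About 50 g. Stands upright at the start; origin at the centre of its underside, z up its axis. Grip it from above across the straight body.
- mark_a: One of four equal yellow round marks in a straight row, 80 mm apart, on the fixed blue strip (400 x 70 mm, top 12 mm over the table). A fixed disc of 48 mm diameter and 2 mm thick; origin at the centre of its underside, so its top, on which a bottle stands, is 2 mm above the origin and 14 mm above the table. The letter says nothing about its place in the row. Its y axis runs along the row.
- mark_b: One of four equal yellow round marks in a straight row, 80 mm apart, on the fixed blue strip (400 x 70 mm, top 12 mm over the table). A fixed disc of 48 mm diameter and 2 mm thick; origin at the centre of its underside, so its top, on which a bottle stands, is 2 mm above the origin and 14 mm above the table. The letter says nothing about its place in the row. Its y axis runs along the row.
- mark_c: One of four equal yellow round marks in a straight row, 80 mm apart, on the fixed blue strip (400 x 70 mm, top 12 mm over the table). A fixed disc of 48 mm diameter and 2 mm thick; origin at the centre of its underside, so its top, on which a bottle stands, is 2 mm above the origin and 14 mm above the table. The letter says nothing about its place in the row. Its y axis runs along the row.
- mark_d: One of four equal yellow round marks in a straight row, 80 mm apart, on the fixed blue strip (400 x 70 mm, top 12 mm over the table). A fixed disc of 48 mm diameter and 2 mm thick; origin at the centre of its underside, so its top, on which a bottle stands, is 2 mm above the origin and 14 mm above the table. The letter says nothing about its place in the row. Its y axis runs along the row.
- white_block: Fixed white block, 50 mm across the strip, 24 mm along it, 22 mm high, on one end of the strip, in line with the marks and 55 mm from the nearest mark's centre; origin at the centre of its underside, 12 mm above the table. It shows the pale end of the row; a like black block stands at the other end.
- cup: Loose white mixing cup with a blue lid, 58 mm diameter, 54 mm high, about 90 g, standing among the bottles; origin at the centre of its underside. Not to be disturbed. Near it, left and right, stand two fixed square rinse bottles with orange caps (38 mm square, 84 mm high), not part of the job.

How it is judged:
At the end, for the whole second after the job is handed in: Each bottle stands upright (within 0.1 rad) on a yellow mark, within 12 mm of its centre, at rest and released; counted from the white block the order is pale, light, mid, dark (55, 135, 215 and 295 mm from the block, each within 20 mm) ((horizontal distance between bottle_pale and mark_a below 0.012 m or horizontal distance between bottle_pale and mark_b below 0.012 m or horizontal distance between bottle_pale and mark_c below 0.012 m or horizontal distance between bottle_pale and mark_d below 0.012 m) and horizontal distance between bottle_pale and white_block between 0.035 and 0.075 m and height (world z) of bottle_pale between 0.01 and 0.019 m and angle between each of bottle_pale, bottle_light, bottle_mid, bottle_dark's own z axis and vertical below 0.1 rad and linear speed of each of bottle_pale, bottle_light, bottle_mid, bottle_dark below 0.02 m/s and angular speed of each of bottle_pale, bottle_light, bottle_mid, bottle_dark below 0.2 rad/s and (horizontal distance between bottle_light and mark_a below 0.012 m or horizontal distance between bottle_light and mark_b below 0.012 m or horizontal distance between bottle_light and mark_c below 0.012 m or horizontal distance between bottle_light and mark_d below 0.012 m) and horizontal distance between bottle_light and white_block between 0.115 and 0.155 m and height (world z) of bottle_light between 0.01 and 0.019 m and (horizontal distance between bottle_mid and mark_a below 0.012 m or horizontal distance between bottle_mid and mark_b below 0.012 m or horizontal distance between bottle_mid and mark_c below 0.012 m or horizontal distance between bottle_mid and mark_d below 0.012 m) and horizontal distance between bottle_mid and white_block between 0.195 and 0.235 m and height (world z) of bottle_mid between 0.01 and 0.019 m and (horizontal distance between bottle_dark and mark_a below 0.012 m or horizontal distance between bottle_dark and mark_b below 0.012 m or horizontal distance between bottle_dark and mark_c below 0.012 m or horizontal distance between bottle_dark and mark_d below 0.012 m) and horizontal distance between bottle_dark and white_block between 0.275 and 0.315 m and height (world z) of bottle_dark between 0.01 and 0.019 m); the robot touches nothing.
It fails at once if the cup with the blue lid is shifted by more than 30 mm or tipped by more than 0.4 rad (distance of cup from where it was at the start of the episode above 0.03 m or angle between cup's own z axis and vertical above 0.4 rad).
It also fails if it takes over 99 s, if anything falls off the work surface, if the arm or the gripper's body presses on something with over 40 N, if the wrist force passes 120 N, or if a joint passes its speed limit or range.

## Working session

There is one attempt and no reset: what is moved stays moved. The work goes in short steps, Python scripts to look and compute and a shell command to move; the robot and the scene stay as the last step left them, time stands still between calls to the robot, and variables do not carry over. Pictures are saved under pics/ and viewed, at most 14 in all, crops included, and the job is handed in when it is done.

```bash
mkdir -p pics; python3 - <<'E'
from rig import readout, vision
import cv2
s=readout.get_state(); print(s)
for n in("scene","side","wrist"):
    p=vision.camera_params(n); print(n,p)
    cv2.imwrite(f"pics/{n}0.png",vision.get_image(n))
E
```

```text
{'clock': 0.0, 'qpos': array([ 1.22002121e+00,  2.76596484e-01,  1.50614719e+00, -1.32258271e-05,
        1.36070911e+00, -1.20997687e-01]), 'qd': array([-6.57488980e-04,  4.03915018e-04,  7.95518872e-05,  4.74484836e-04,
       -1.20746048e-04, -1.44622619e-05]), 'effort': array([-3.02024855e-03, -4.16773474e+01, -2.45804036e+01, -2.54416054e-04,
        1.11409472e-02, -2.28545844e-05]), 'position': array([0.13078426, 0.55937487, 0.23043327]), 'ee_rot': array([-2.11073657e-04,  1.14634710e-01,  9.93407277e-01, -9.05820606e-04]), 'contact_force': array([-0.14818742,  0.46994006, -0.39573678]), 'moment': array([-0.07376607, -0.01991078, -0.02816262]), 'gripper_force': 0.0, 'width': 0.08574341795145728}
scene {'intrinsics': array([[376.2757942 ,   0.        , 318.49321386],
       [  0.        , 376.2757942 , 199.82082612],
       [  0.        ,   0.        ,   1.        ]]), 'rvec': array([ 2.04526999,  0.77423662, -0.41496856]), 'tvec': array([-0.41143407, -0.16899802,  1.19823374])}
side {'intrinsics': array([[390.36075066,   0.        , 313.80480302],
       [  0.        , 390.36075066, 193.65774677],
       [  0.        ,   0.        ,   1.        ]]), 'rvec': array([ 0.94054428, -2.4448036 ,  1.14226947]), 'tvec': array([0.42100166, 0.26905156, 0.50728748])}
wrist {'intrinsics': array([[319.32152701,   0.        , 320.61462025],
       [  0.        , 319.32152701, 201.05628205],
       [  0.        ,   0.        ,   1.        ]]), 'hand_eye': array([[-1.04671677e-03, -9.52160870e-01, -3.05595455e-01,
         7.73359085e-02],
       [ 9.99999153e-01, -7.60342442e-04, -1.05612684e-03,
         1.31212440e-04],
       [ 7.73245455e-04, -3.05596302e-01,  9.52160860e-01,
        -1.42276561e-01],
       [ 0.00000000e+00,  0.00000000e+00,  0.00000000e+00,
         1.00000000e+00]])}
```

View pics/scene0.png

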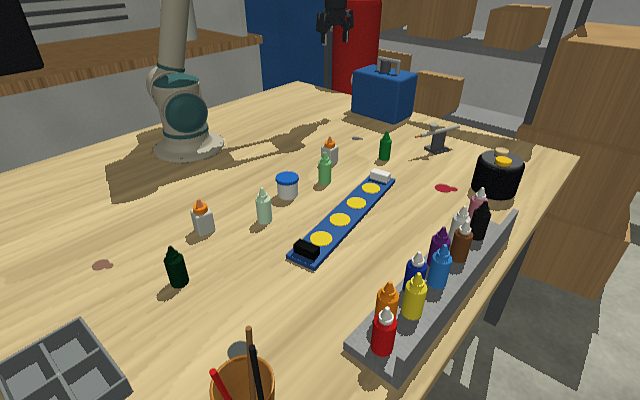

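View pics/side0.png

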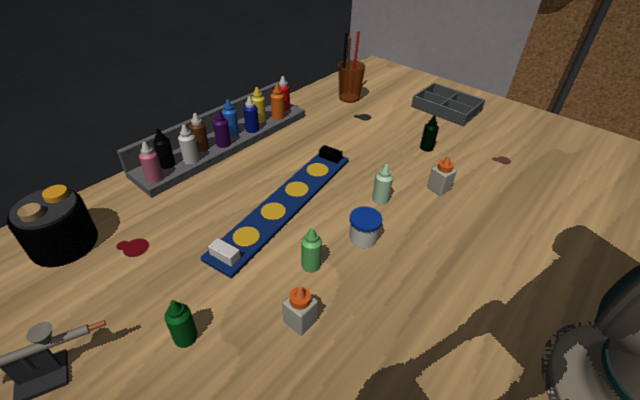

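The scene view shows pale (264,207), light (325,168), mid (385,147) and dark (176,268). The side view shows the same bottles at (383,184), (312,250), (181,323) and (429,134). The four marks lie in a row between the white block (scene 380,176; side 224,252) and the black block.

```bash
cat > h.py <<'E'
import cv2, numpy as np
from scipy.spatial.transform import Rotation as R
from rig import readout, vision
def cam(n,s=None):
    p=vision.camera_params(n); K=p["intrinsics"]
    if n=="wrist":
        H=p["hand_eye"]; q=s["ee_rot"]; T=R.from_quat([q[1],q[2],q[3],q[0]]).as_matrix()
        return K,T@H[:3,:3],T@H[:3,3]+s["position"]
    M=cv2.Rodrigues(p["rvec"])[0]; return K,M.T,-M.T@p["tvec"]
def ray(c,uv):
    K,M,o=c; d=M@np.linalg.solve(K,[uv[0],uv[1],1.]); return o,d/np.linalg.norm(d)
def plane(c,uv,z):
    o,d=ray(c,uv); return (o+d*(z-o[2])/d[2])
def tri(c1,p1,c2,p2):
    (o1,d1),(o2,d2)=ray(c1,p1),ray(c2,p2)
    t=np.linalg.lstsq(np.c_[d1,-d2],o2-o1,rcond=None)[0]
    a,b=o1+t[0]*d1,o2+t[1]*d2; return (a+b)/2,np.linalg.norm(a-b)
def blob(im,seed,tol=18):
    # same-hue component around the seed
    hsv=cv2.cvtColor(im,cv2.COLOR_BGR2HSV).astype(int); h=hsv[seed[1],seed[0],0]
    m=((abs(hsv[...,0]-h)<tol)&(hsv[...,1]>35)).astype(np.uint8)
    n,l=cv2.connectedComponents(m); return l==l[seed[1],seed[0]]
E
python3 - <<'E'
from h import *
I={n:cv2.imread(f"pics/{n}0.png") for n in("scene","side")}
C={n:cam(n) for n in I}
seeds=dict(pale=((264,210),(383,190)),light=((325,173),(312,255)),mid=((385,153),(181,328)),dark=((176,272),(429,138)))
for b,(a,c) in seeds.items():
    t=[]
    for n,s in zip(I,(a,c)):
        m=blob(I[n],s); y,x=np.nonzero(m); i=y<=y.min()+1
        t.append((x[i].mean(),y.min())); print(b,n,m.sum(),t[-1],y.max(),I[n][s[1],s[0]],plane(C[n],t[-1],.087).round(4), end=' ')
    p,e=tri(C["scene"],t[0],C["side"],t[1]); print("\n  tri",p.round(4),round(e,4))
for n in I:
    hsv=cv2.cvtColor(I[n],cv2.COLOR_BGR2HSV)
    m=cv2.inRange(hsv,(20,150,120),(35,255,255)); _,_,st,ce=cv2.connectedComponentsWithStats(m)
    for s,c in zip(st[1:],ce[1:]):
        if s[4]>80: print(n,s[4],c.round(1),plane(C[n],c,.014).round(4))
for n,w,b,cu in(("scene",(380,175),(307,247),(287,177)),("side",(225,249),(331,152),(366,219))):
    print(n,"white",plane(C[n],w,.034).round(3),"black",plane(C[n],b,.034).round(3),"cup",plane(C[n],cu,.054).round(3))
for n,o in(("scene",[(200,205),(329,141)]),("side",[(446,162),(300,294)])):
    print(n,"orange",[plane(C[n],x,.078).round(3) for x in o])
E
```

```text
pale scene 442 (np.float64(261.6666666666667), np.int64(187)) 224 [119 146 126] [ 0.4696 -0.0992  0.087 ] pale side 518 (np.float64(385.7142857142857), np.int64(164)) 204 [115 141 122] [ 0.4753 -0.1065  0.087 ] 
  tri [ 0.4733 -0.1024  0.0901] 0.0004
light scene 347 (np.float64(324.8), np.int64(151)) 184 [ 81 130  85] [0.4577 0.1281 0.087 ] light side 722 (np.float64(311.5), np.int64(228)) 271 [ 71 116  75] [0.4653 0.118  0.087 ] 
  tri [0.4629 0.1214 0.0912] 0.0008
mid scene 269 (np.float64(386.5), np.int64(131)) 160 [35 82 16] [0.5066 0.3444 0.087 ] mid side 1009 (np.float64(172.6), np.int64(300)) 347 [23 56 13] [0.5108 0.3388 0.087 ] 
  tri [0.5093 0.3394 0.0893] 0.0004
dark scene 660 (np.float64(169.6), np.int64(246)) 287 [12 27  5] [ 0.4979 -0.3389  0.087 ] dark side 334 (np.float64(434.3333333333333), np.int64(115)) 150 [ 8 17  2] [ 0.5003 -0.3453  0.087 ] 
  tri [ 0.4991 -0.3402  0.089 ] 0.002
scene 134 [503.3 160.8] [0.79  0.535 0.014]
scene 139 [370.4 187.7] [0.5871 0.1581 0.014 ]
scene 169 [355.9 202.6] [0.6001 0.0786 0.014 ]
scene 204 [339.5 219.3] [ 6.129e-01 -5.000e-04  1.400e-02]
scene 250 [320.6 238.4] [ 0.6254 -0.0797  0.014 ]
scene 749 [414.9 297.6] [ 0.8566 -0.0925  0.014 ]
side 141 [257.1  98.8] [ 0.9665 -0.213   0.014 ]
side 211 [317.1 169.4] [ 0.6235 -0.0785  0.014 ]
side 255 [296.4 188.7] [6.109e-01 3.000e-04 1.400e-02]
side 312 [272.7 210.7] [0.5985 0.0795 0.014 ]
side 391 [245.6 236. ] [0.586  0.1584 0.014 ]
scene white [0.587 0.199 0.034] black [ 0.639 -0.136  0.034] cup [0.438 0.008 0.054]
side white [0.573 0.212 0.034] black [ 0.626 -0.128  0.034] cup [0.432 0.013 0.054]
scene orange [array([ 0.416, -0.223,  0.078]), array([0.414, 0.197, 0.078])]
side orange [array([ 0.397, -0.206,  0.078]), array([0.399, 0.215, 0.078])]
```

The tips triangulate to 0.089–0.091 m (88 mm expected) and the marks come out 80 mm apart, so the measurements hold up. I'll turn the gripper so it closes across the row: tool y at azimuth 0.16, about 67.7° about tool z.

```bash
cat >> h.py <<'E'
P=dict(pale=(.4733,-.1024),light=(.4629,.1214),mid=(.5093,.3394),dark=(.4991,-.3402),
 m1=(.5866,.1583),m2=(.5993,.0790),m3=(.6118,0.),m4=(.6245,-.0790))
def to(name,z,s=None):
    s=s or readout.get_state(); q=s["ee_rot"]; T=R.from_quat([q[1],q[2],q[3],q[0]])
    print(name,z,"tool mm",((T.inv().apply(np.r_[P[name],z]-s["position"]))*1e3).round(1),"pos",s["position"].round(4),"y az",np.arctan2(*T.as_matrix()[1::-1,1]).round(3),"tilt",T.as_matrix()[:,2].round(4),"w",round(s["width"],4),"F",round(s["gripper_force"],1),"t",s["clock"])
E
python3 -m handwheel '[[[0,0,0],[0,0,1],-1],[[0,0,0],[0,0,1],-1],[[0,0,0],[0,0,1],-1],[[0,0,0],[0,0,1],-1],[[0,0,0],[0,0,1],-1],[[0,0,0],[0,0,1],-1],[[0,0,0],[0,0,1],-1],[[0,0,0],[0,0,1],-1],[[0,0,0],[0,0,1],-1],[[0,0,0],[0,0,1],-1],[[0,0,0],[0,0,1],-1],[[0,0,0],[0,0,0.29],-1],[[0,0,0],[0,0,0],-1]]' 30
python3 -c "
from h import *
to('mid',.16);to('mid',.025)"
```

```text
clock: 1.78
position: [0.131, 0.5598, 0.2312]
ee_rot: [0.0, 0.648, 0.761, -0.0]
contact_force: [0.4, 0.9, -0.2]
width: 0.086
gripper_force: 0.0
mid 0.16 tool mm [-277.8  338.5   71.2] pos [0.131  0.5598 0.2312] y az 0.16 tilt [-1.e-04 -3.e-04 -1.e+00] w 0.086 F 0.0 t 1.775
mid 0.025 tool mm [-277.7  338.5  206.2] pos [0.131  0.5598 0.2312] y az 0.16 tilt [-1.e-04 -3.e-04 -1.e+00] w 0.086 F 0.0 t 1.775
```

```bash
python3 -m handwheel '[[[-34.7,42.3,8.9],[0,0,0],-1],[[-34.7,42.3,8.9],[0,0,0],-1],[[-34.7,42.3,8.9],[0,0,0],-1],[[-34.7,42.3,8.9],[0,0,0],-1],[[-34.7,42.3,8.9],[0,0,0],-1],[[-34.7,42.3,8.9],[0,0,0],-1],[[-34.7,42.3,8.9],[0,0,0],-1],[[-34.7,42.3,8.9],[0,0,0],-1],[[0,0,0],[0,0,0],-1],[[0,0,0],[0,0,0],-1]]'
python3 -c "
from h import *
s=readout.get_state(); cv2.imwrite('pics/w1.png',vision.get_image('wrist'))
to('mid',.025,s)
K,M,o=cam('wrist',s)
p=K@M.T@(np.r_[P['mid'],.088]-o); print(p[:2]/p[2])"
```

```text
clock: 3.02
position: [0.5085, 0.3393, 0.1598]
ee_rot: [-0.001, 0.649, 0.761, -0.0]
contact_force: [-0.5, 0.4, -0.2]
width: 0.0855
gripper_force: 0.0
mid 0.025 tool mm [ -0.    1.  134.8] pos [0.5085 0.3393 0.1598] y az 0.159 tilt [-1.4e-03  2.0e-04 -1.0e+00] w 0.0855 F 0.0 t 3.025
[320.71164287 213.31226603]
```

View pics/w1.png

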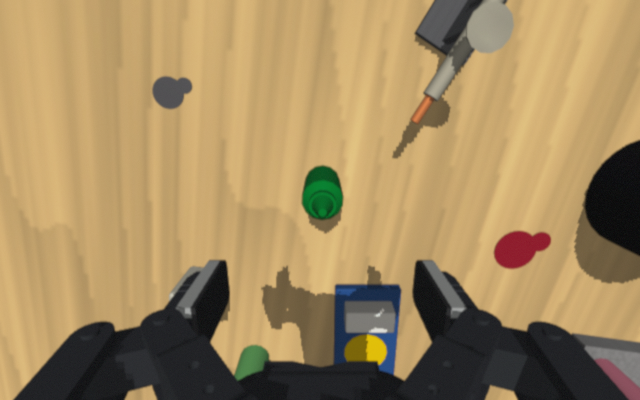

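The tip shows at (322,208) against a predicted (321,213), so it agrees within 3 mm. Descend, grip and lift.

```bash
python3 -m handwheel '[[[2,1,27],[0,0,0],-1],[[0,0,27],[0,0,0],-1],[[0,0,27],[0,0,0],-1],[[0,0,27],[0,0,0],-1],[[0,0,26],[0,0,0],-1],[[0,0,0],[0,0,0],1],[[0,0,0],[0,0,0],1],[[0,0,0],[0,0,0],1],[[0,0,0],[0,0,0],1],[[0,0,0],[0,0,0],1],[[0,0,0],[0,0,0],1],[[0,0,0],[0,0,0],1],[[0,0,0],[0,0,0],1]]' 30
python3 -c "
from h import *
to('mid',.025);to('m3',.19);to('m3',.041)"
```

```text
clock: 4.7
position: [0.5104, 0.3422, 0.0278]
ee_rot: [0.0, 0.649, 0.761, 0.001]
contact_force: [-2.2, 1.2, 5.8]
width: 0.0332
gripper_force: 30.3
mid 0.025 tool mm [-2.6 -1.5  2.8] pos [0.5104 0.3422 0.0278] y az 0.158 tilt [ 0.0022  0.002  -1.    ] w 0.0332 F 30.3 t 4.7
m3 0.19 tool mm [-353.7   46.5 -162.7] pos [0.5104 0.3422 0.0278] y az 0.158 tilt [ 0.0022  0.002  -1.    ] w 0.0332 F 30.3 t 4.7
m3 0.041 tool mm [-353.9   46.2  -13.7] pos [0.5104 0.3422 0.0278] y az 0.158 tilt [ 0.0022  0.002  -1.    ] w 0.0332 F 30.3 t 4.7
```

```bash
python3 -m handwheel '[[[0,0,-20],[0,0,0],1],[[0,0,-40],[0,0,0],1],[[0,0,-40],[0,0,0],1],[[-44.2,5.8,-10],[0,0,0],1],[[-44.2,5.8,0],[0,0,0],1],[[-44.2,5.8,0],[0,0,0],1],[[-44.2,5.8,0],[0,0,0],1],[[-44.2,5.8,0],[0,0,0],1],[[-44.2,5.8,0],[0,0,0],1],[[-44.2,5.8,0],[0,0,0],1],[[-44.2,5.8,0],[0,0,0],1],[[0,0,0],[0,0,0],1],[[0,0,0],[0,0,0],1]]'
python3 -c "
from h import *
to('m3',.042)"
```

```text
clock: 6.32
position: [0.611, -0.0003, 0.136]
ee_rot: [-0.001, 0.649, 0.761, 0.0]
contact_force: [-1.7, 0.1, -1.2]
width: 0.0333
gripper_force: 30.0
m3 0.042 tool mm [ 0.1  0.9 94. ] pos [ 6.11e-01 -3.00e-04  1.36e-01] y az 0.158 tilt [-7.e-04  8.e-04 -1.e+00] w 0.0333 F 30.0 t 6.325
```

```bash
python3 -m handwheel '[[[0,1,25],[0,0,0],1],[[0,0,25],[0,0,0],1],[[0,0,25],[0,0,0],1],[[0,0,12],[0,0,0],1],[[0,0,6],[0,0,0],1],[[0,0,0],[0,0,0],1],[[0,0,0],[0,0,0],1]]'
python3 -c "
from h import *
to('m3',.042)"
```

```text
clock: 7.2
position: [0.6131, -0.0002, 0.044]
ee_rot: [0.001, 0.649, 0.761, 0.001]
contact_force: [-0.8, 0.2, -0.7]
width: 0.0333
gripper_force: 30.0
m3 0.042 tool mm [ 0.4 -1.2  2. ] pos [ 6.131e-01 -2.000e-04  4.400e-02] y az 0.159 tilt [ 1.8e-03 -1.0e-04 -1.0e+00] w 0.0333 F 30.0 t 7.2
```

```bash
python3 -m handwheel '[[[0,0,1],[0,0,0],1],[[0,0,0],[0,0,0],1],[[0,0,0],[0,0,0],-1],[[0,0,0],[0,0,0],-1],[[0,0,0],[0,0,0],-1],[[0,0,0],[0,0,0],-1],[[0,0,0],[0,0,0],-1],[[0,0,0],[0,0,0],-1],[[0,0,-30],[0,0,0],-1],[[0,0,-50],[0,0,0],-1],[[0,0,-50],[0,0,0],-1],[[0,0,0],[0,0,0],-1]]'
python3 -c "
from h import *
to('pale',.16);to('light',.16);to('dark',.16)
cv2.imwrite('pics/side1.png',vision.get_image('side'));cv2.imwrite('pics/sc1.png',vision.get_image('scene'))
a=cv2.imread('pics/side1.png')[80:300,160:480];b=cv2.imread('pics/sc1.png')[120:340,180:500]
cv2.imwrite('pics/c1.png',cv2.resize(np.hstack([a,b]),None,fx=1.25,fy=1.25))"
```

```text
clock: 8.7
position: [0.6154, -0.0006, 0.1771]
ee_rot: [0.004, 0.649, 0.761, 0.003]
contact_force: [0.6, -1.1, 0.6]
width: 0.0851
gripper_force: 0.0
pale 0.16 tool mm [ -78.  -156.6   15.7] pos [ 6.154e-01 -6.000e-04  1.771e-01] y az 0.159 tilt [ 0.0102 -0.0011 -0.9999] w 0.0851 F 0.0 t 8.7
light 0.16 tool mm [ 144.6 -131.5   15.4] pos [ 6.154e-01 -6.000e-04  1.771e-01] y az 0.159 tilt [ 0.0102 -0.0011 -0.9999] w 0.0851 F 0.0 t 8.7
dark 0.16 tool mm [-316.9 -168.7   16.3] pos [ 6.154e-01 -6.000e-04  1.771e-01] y az 0.159 tilt [ 0.0102 -0.0011 -0.9999] w 0.0851 F 0.0 t 8.7
```

View pics/c1.png

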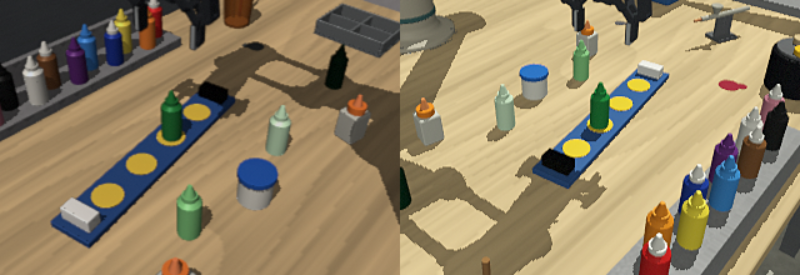

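The mid bottle stands upright on the third mark, at about (172,117) in the side crop and (600,107) in the scene crop. Nothing else has moved. Next is dark.

```bash
python3 -m handwheel '[[[-39.6,-20.7,2],[0,0,0],-1],[[-39.6,-20.7,2],[0,0,0],-1],[[-39.6,-20.7,2],[0,0,0],-1],[[-39.6,-20.7,2],[0,0,0],-1],[[-39.6,-20.7,2],[0,0,0],-1],[[-39.6,-20.7,2],[0,0,0],-1],[[-39.6,-20.7,2],[0,0,0],-1],[[-39.6,-20.7,2],[0,0,0],-1],[[0,0,0],[0,0,0],-1],[[0,0,0],[0,0,0],-1],[[0,0,0],[0,0,0],-1]]'
python3 -c "
from h import *
s=readout.get_state(); cv2.imwrite('pics/w2.png',vision.get_image('wrist'))
to('dark',.029,s)
K,M,o=cam('wrist',s)
p=K@M.T@(np.r_[P['dark'],.088]-o); print(p[:2]/p[2])
cv2.imwrite('pics/w2c.png',cv2.resize(cv2.imread('pics/w2.png')[120:300,220:420],None,fx=2,fy=2))"
```

```text
clock: 10.18
position: [0.499, -0.3378, 0.1554]
ee_rot: [-0.001, 0.648, 0.761, 0.0]
contact_force: [-0.8, 0.7, 0.9]
width: 0.0851
gripper_force: 0.0
dark 0.029 tool mm [ -2.6  -0.2 126.4] pos [ 0.499  -0.3378  0.1554] y az 0.16 tilt [-9.0e-04  1.5e-03 -1.0e+00] w 0.0851 F 0.0 t 10.175
[319.13432556 218.81008514]
```

View pics/w2c.png

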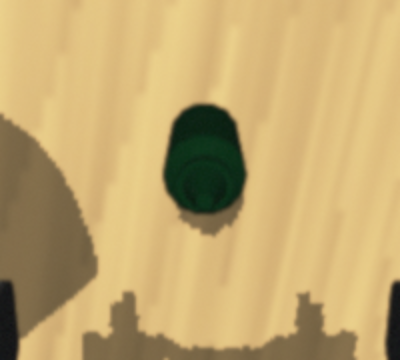

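The dark tip is at about (321,214), 5 px above the prediction as before. That puts the bottle within 3 mm along tool x. Descend and grip.

```bash
python3 -m handwheel '[[[-0.5,1,27],[0,0,0],-1],[[0,0,27],[0,0,0],-1],[[0,0,27],[0,0,0],-1],[[0,0,27],[0,0,0],-1],[[0,0,17],[0,0,0],-1],[[0,0,0],[0,0,0],1],[[0,0,0],[0,0,0],1],[[0,0,0],[0,0,0],1],[[0,0,0],[0,0,0],1],[[0,0,0],[0,0,0],1],[[0,0,0],[0,0,0],1],[[0,0,0],[0,0,0],1],[[0,0,0],[0,0,0],1]]' 30
python3 -c "
from h import *
to('dark',.029);to('m4',.15)"
```

```text
clock: 11.85
position: [0.5008, -0.3401, 0.0324]
ee_rot: [0.001, 0.649, 0.761, 0.0]
contact_force: [-0.3, 0.9, 6.1]
width: 0.033
gripper_force: 30.1
dark 0.029 tool mm [ 0.2 -1.7  3.3] pos [ 0.5008 -0.3401  0.0324] y az 0.158 tilt [ 0.0021 -0.0014 -1.    ] w 0.033 F 30.1 t 11.85
m4 0.15 tool mm [ 238.1  163.6 -117.8] pos [ 0.5008 -0.3401  0.0324] y az 0.158 tilt [ 0.0021 -0.0014 -1.    ] w 0.033 F 30.1 t 11.85
```

```bash
python3 -m handwheel '[[[0,0,-20],[0,0,0],1],[[0,0,-40],[0,0,0],1],[[0,0,-40],[0,0,0],1],[[39.7,27.2,-15],[0,0,0],1],[[39.7,27.2,0],[0,0,0],1],[[39.7,27.2,0],[0,0,0],1],[[39.7,27.2,0],[0,0,0],1],[[39.7,27.2,0],[0,0,0],1],[[39.7,27.2,0],[0,0,0],1],[[0,0,0],[0,0,0],1],[[0,0,0],[0,0,0],1],[[0,0,0],[0,0,0],1]]'
python3 -c "
from h import *
to('m4',.0465)"
```

```text
clock: 13.35
position: [0.6229, -0.0797, 0.146]
ee_rot: [-0.0, 0.649, 0.76, -0.0]
contact_force: [0.1, 0.4, -0.3]
width: 0.033
gripper_force: 30.1
m4 0.0465 tool mm [ 0.5  1.8 99.5] pos [ 0.6229 -0.0797  0.146 ] y az 0.157 tilt [-6.e-04 -3.e-04 -1.e+00] w 0.033 F 30.1 t 13.35
```

```bash
python3 -m handwheel '[[[0.5,1,25],[0,0,0],1],[[0,0,25],[0,0,0],1],[[0,0,25],[0,0,0],1],[[0,0,15],[0,0,0],1],[[0,0,8],[0,0,0],1],[[0,0,1],[0,0,0],1],[[0,0,0],[0,0,0],1],[[0,0,0],[0,0,0],1]]'
python3 -c "
from h import *
to('m4',.0465)"
```

```text
clock: 14.35
position: [0.625, -0.078, 0.0479]
ee_rot: [0.001, 0.649, 0.761, 0.0]
contact_force: [0.8, -0.4, -0.3]
width: 0.0326
gripper_force: 30.1
m4 0.0465 tool mm [-0.9 -0.6  1.4] pos [ 0.625  -0.078   0.0479] y az 0.159 tilt [ 1.6e-03 -3.0e-04 -1.0e+00] w 0.0326 F 30.1 t 14.35
```

```bash
python3 -m handwheel '[[[0,0,1.2],[0,0,0],1],[[0,0,0],[0,0,0],1],[[0,0,0],[0,0,0],-1],[[0,0,0],[0,0,0],-1],[[0,0,0],[0,0,0],-1],[[0,0,0],[0,0,0],-1],[[0,0,0],[0,0,0],-1],[[0,0,0],[0,0,0],-1],[[0,0,-30],[0,0,0],-1],[[0,0,-40],[0,0,0],-1],[[0,0,-40],[0,0,0],-1],[[0,-38.5,0],[0,0,0],-1],[[0,-38.5,0],[0,0,0],-1],[[0,-38.5,0],[0,0,0],-1],[[0,-38.5,0],[0,0,0],-1],[[0,0,0],[0,0,0],-1],[[0,0,0],[0,0,0],-1],[[0,0,0],[0,0,0],-1]]'
python3 -c "
from h import *
to('pale',.029)"
```

```text
clock: 16.6
position: [0.4736, -0.1024, 0.156]
ee_rot: [0.0, 0.649, 0.761, 0.0]
contact_force: [-0.1, 0.6, 0.0]
width: 0.0855
gripper_force: 0.0
pale 0.029 tool mm [ 1.00e-01 -5.00e-01  1.27e+02] pos [ 0.4736 -0.1024  0.156 ] y az 0.159 tilt [ 1.2e-03 -1.0e-04 -1.0e+00] w 0.0855 F 0.0 t 16.6
```

```bash
python3 -m handwheel '[[[1.5,0,27],[0,0,0],-1],[[0,0,27],[0,0,0],-1],[[0,0,27],[0,0,0],-1],[[0,0,27],[0,0,0],-1],[[0,0,17],[0,0,0],-1],[[0,0,0],[0,0,0],1],[[0,0,0],[0,0,0],1],[[0,0,0],[0,0,0],1],[[0,0,0],[0,0,0],1],[[0,0,0],[0,0,0],1],[[0,0,0],[0,0,0],1],[[0,0,0],[0,0,0],1],[[0,0,0],[0,0,0],1]]' 30
python3 -c "
from h import *
to('pale',.029);to('m1',.15)"
```

```text
clock: 18.23
position: [0.4731, -0.1011, 0.0318]
ee_rot: [0.001, 0.649, 0.761, 0.001]
contact_force: [0.8, 0.2, 6.1]
width: 0.0331
gripper_force: 30.5
pale 0.029 tool mm [-1.4 -0.   2.8] pos [ 0.4731 -0.1011  0.0318] y az 0.159 tilt [ 2.4e-03 -6.0e-04 -1.0e+00] w 0.0331 F 30.5 t 18.225
m1 0.15 tool mm [ 238.1  153.3 -118.1] pos [ 0.4731 -0.1011  0.0318] y az 0.159 tilt [ 2.4e-03 -6.0e-04 -1.0e+00] w 0.0331 F 30.5 t 18.225
```

```bash
python3 -m handwheel '[[[0,0,-20],[0,0,0],1],[[0,0,-40],[0,0,0],1],[[0,0,-40],[0,0,0],1],[[39.7,25.7,-20],[0,0,0],1],[[39.7,25.7,0],[0,0,0],1],[[39.7,25.7,0],[0,0,0],1],[[39.7,25.7,0],[0,0,0],1],[[39.7,25.7,0],[0,0,0],1],[[39.7,25.7,0],[0,0,0],1],[[0,0,0],[0,0,0],1],[[0,0,0],[0,0,0],1],[[0,0,0],[0,0,0],1]]'
python3 -c "
from h import *
to('m1',.0462)"
```

```text
clock: 19.73
position: [0.5859, 0.1577, 0.1507]
ee_rot: [-0.0, 0.649, 0.761, -0.001]
contact_force: [-0.4, -0.1, -0.6]
width: 0.033
gripper_force: 30.1
m1 0.0462 tool mm [  0.6   0.9 104.5] pos [0.5859 0.1577 0.1507] y az 0.158 tilt [-1.2e-03 -5.0e-04 -1.0e+00] w 0.033 F 30.1 t 19.725
```

```bash
python3 -m handwheel '[[[0.5,0.5,25],[0,0,0],1],[[0,0,25],[0,0,0],1],[[0,0,25],[0,0,0],1],[[0,0,16],[0,0,0],1],[[0,0,9],[0,0,0],1],[[0,0,4],[0,0,0],1],[[0,0,0],[0,0,0],1],[[0,0,0],[0,0,0],1]]'
python3 -c "
from h import *
to('m1',.0462)"
```

```text
clock: 20.72
position: [0.5877, 0.1595, 0.0476]
ee_rot: [0.0, 0.649, 0.761, 0.001]
contact_force: [0.4, -0.2, -0.5]
width: 0.033
gripper_force: 30.1
m1 0.0462 tool mm [-1.  -1.3  1.4] pos [0.5877 0.1595 0.0476] y az 0.159 tilt [ 1.5e-03  3.0e-04 -1.0e+00] w 0.033 F 30.1 t 20.725
```

```bash
python3 -m handwheel '[[[0,0,1.2],[0,0,0],1],[[0,0,0],[0,0,0],1],[[0,0,0],[0,0,0],-1],[[0,0,0],[0,0,0],-1],[[0,0,0],[0,0,0],-1],[[0,0,0],[0,0,0],-1],[[0,0,0],[0,0,0],-1],[[0,0,0],[0,0,0],-1],[[0,0,-30],[0,0,0],-1],[[0,0,-40],[0,0,0],-1],[[0,0,-40],[0,0,0],-1],[[-3.9,-32,0],[0,0,0],-1],[[-3.9,-32,0],[0,0,0],-1],[[-3.9,-32,0],[0,0,0],-1],[[-3.9,-32,0],[0,0,0],-1],[[0,0,0],[0,0,0],-1],[[0,0,0],[0,0,0],-1],[[0,0,0],[0,0,0],-1]]'
python3 -c "
from h import *
to('light',.029)"
```

```text
clock: 22.98
position: [0.4644, 0.1239, 0.1558]
ee_rot: [0.0, 0.649, 0.761, 0.0]
contact_force: [0.4, -0.1, 0.5]
width: 0.0853
gripper_force: 0.0
light 0.029 tool mm [ -2.3  -2.1 126.8] pos [0.4644 0.1239 0.1558] y az 0.159 tilt [ 1.1e-03  3.0e-04 -1.0e+00] w 0.0853 F 0.0 t 22.975
```

```bash
python3 -m handwheel '[[[-0.5,-2,27],[0,0,0],-1],[[0,0,27],[0,0,0],-1],[[0,0,27],[0,0,0],-1],[[0,0,27],[0,0,0],-1],[[0,0,17],[0,0,0],-1],[[0,0,0],[0,0,0],1],[[0,0,0],[0,0,0],1],[[0,0,0],[0,0,0],1],[[0,0,0],[0,0,0],1],[[0,0,0],[0,0,0],1],[[0,0,0],[0,0,0],1],[[0,0,0],[0,0,0],1],[[0,0,0],[0,0,0],1]]' 30
python3 -c "
from h import *
to('light',.029);to('m2',.17)"
```

```text
clock: 24.6
position: [0.4624, 0.1231, 0.0316]
ee_rot: [0.001, 0.649, 0.761, 0.001]
contact_force: [0.5, 0.9, 6.2]
width: 0.033
gripper_force: 30.4
light 0.029 tool mm [-1.7  0.2  2.6] pos [0.4624 0.1231 0.0316] y az 0.159 tilt [ 2.5e-03  4.0e-04 -1.0e+00] w 0.033 F 30.4 t 24.6
m2 0.17 tool mm [ -65.1  128.6 -138.1] pos [0.4624 0.1231 0.0316] y az 0.159 tilt [ 2.5e-03  4.0e-04 -1.0e+00] w 0.033 F 30.4 t 24.6
```

```bash
python3 -m handwheel '[[[0,0,-20],[0,0,0],1],[[0,0,-40],[0,0,0],1],[[0,0,-50],[0,0,0],1],[[0,0,-30],[0,0,0],1],[[-16.3,32.1,0],[0,0,0],1],[[-16.3,32.1,0],[0,0,0],1],[[-16.3,32.1,0],[0,0,0],1],[[-16.3,32.1,0],[0,0,0],1],[[0,0,0],[0,0,0],1],[[0,0,0],[0,0,0],1],[[0,0,0],[0,0,0],1]]'
python3 -c "
from h import *
to('m2',.0460)"
```

```text
clock: 25.98
position: [0.597, 0.0792, 0.1705]
ee_rot: [-0.001, 0.649, 0.761, -0.0]
contact_force: [-0.6, -0.3, -0.6]
width: 0.0331
gripper_force: 30.1
m2 0.046 tool mm [ -0.6   2.4 124.5] pos [0.597  0.0792 0.1705] y az 0.159 tilt [-1.4e-03  2.0e-04 -1.0e+00] w 0.0331 F 30.1 t 25.975
```

```bash
python3 -m handwheel '[[[-0.5,1.5,25],[0,0,0],1],[[0,0,25],[0,0,0],1],[[0,0,25],[0,0,0],1],[[0,0,25],[0,0,0],1],[[0,0,15],[0,0,0],1],[[0,0,9],[0,0,0],1],[[0,0,0],[0,0,0],1],[[0,0,0],[0,0,0],1]]'
python3 -c "
from h import *
to('m2',.0460)"
```

```text
clock: 26.98
position: [0.6005, 0.0786, 0.0475]
ee_rot: [0.001, 0.649, 0.761, 0.001]
contact_force: [0.1, 1.1, -0.9]
width: 0.0331
gripper_force: 30.1
m2 0.046 tool mm [ 0.6 -1.2  1.5] pos [0.6005 0.0786 0.0475] y az 0.159 tilt [ 1.5e-03  1.0e-04 -1.0e+00] w 0.0331 F 30.1 t 26.975
```

Release, rise, pull back toward the base, and check everything.

```bash
python3 -m handwheel '[[[0,0,1.2],[0,0,0],1],[[0,0,0],[0,0,0],1],[[0,0,0],[0,0,0],-1],[[0,0,0],[0,0,0],-1],[[0,0,0],[0,0,0],-1],[[0,0,0],[0,0,0],-1],[[0,0,0],[0,0,0],-1],[[0,0,0],[0,0,0],-1],[[0,0,-30],[0,0,0],-1],[[0,0,-50],[0,0,0],-1],[[0,0,-50],[0,0,0],-1],[[0,-50,-20],[0,0,0],-1],[[0,-50,-20],[0,0,0],-1],[[0,-50,-20],[0,0,0],-1],[[0,0,0],[0,0,0],-1],[[0,0,0],[0,0,0],-1],[[0,0,0],[0,0,0],-1]]'
python3 - <<'E'
from h import *
I={n:vision.get_image(n) for n in("scene","side")}
for n in I: cv2.imwrite(f"pics/{n}9.png",I[n])
cv2.imwrite('pics/c9.png',cv2.resize(np.hstack([I["side"][80:300,160:480],I["scene"][120:340,180:500]]),None,fx=1.25,fy=1.25))
C={n:cam(n) for n in I}
for m in("m1","m2","m3","m4"):
    t=[]
    for n in I:
        K,M,o=C[n]; p=K@M.T@(np.r_[P[m],.06]-o); p=(p[:2]/p[2]).round().astype(int)
        k=blob(I[n],p,14); y,x=np.nonzero(k); i=y<=y.min()+1; t.append((x[i].mean(),y.min()))
    q,e=tri(C["scene"],t[0],C["side"],t[1]); print(m,q.round(4),"err mm",((q[:2]-P[m])*1e3).round(1),round(e,4))
E
```

```text
clock: 29.1
position: [0.4527, 0.0549, 0.2349]
ee_rot: [-0.0, 0.649, 0.761, -0.0]
contact_force: [0.7, 0.3, 0.5]
width: 0.0853
gripper_force: 0.0
m1 [0.587  0.1565 0.1024] err mm [ 0.4 -1.8] 0.0011
m2 [0.6009 0.0745 0.1032] err mm [ 1.6 -4.5] 0.0003
m3 [ 0.6111 -0.0008  0.1018] err mm [-0.7 -0.8] 0.0009
m4 [ 0.6218 -0.076   0.1009] err mm [-2.7  3. ] 0.0016
```

View pics/c9.png

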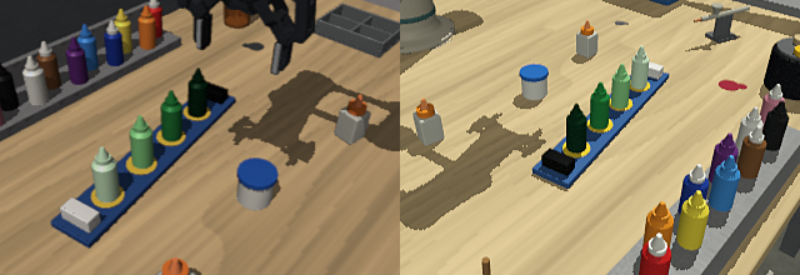

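All four bottles stand upright on their marks. In the side crop they run from the white block at (80,215): pale (105,175), light (141,145), mid (172,117), dark (197,95). Measured tip errors are under 5 mm, and the cup is where it was. Handing in.

```bash
python3 -c "
from rig import manip
print(manip.sign_off())"
```

```text
the job is handed in; nothing more can be done
None
```

I've handed the job in: all four bottles stand upright and released on their marks, pale to dark from the white block, with final checks under 5 mm off centre, the cup not visibly moved, and about 29 s on the clock; no verdict came back.

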